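Find the loose clamp bolt and hold its lock cap open

ROBOT

A 6-joint arm with a two-finger parallel gripper is mounted at the origin on a cart in front of the work surface, level with it; the furniture and walls round the work are solid. World frame = base frame: x ahead of the robot, y to its left, z up, the work surface at z = 0. Lengths are in m, angles in rad, forces in N, time in s.
With the tool pointing down it reaches from about 0.35 to 0.975 m from the base axis. Payload 4.9 kg.
Tool frame: the origin (TCP) lies at the very end of the fingers, on their centre line; the grasp point (between the pads) lies 19 mm behind it (manip.grasp_offset is the distance from the TCP to the grasp point, in m); z points along the fingers, y is the line along which they close (so a half turn about z gives the same grasp; the last joint's range is limited). The gripper opens to 85 mm and grips with 20 to 120 N. Pads are 22 mm wide; open, the fingers measure 114 mm over their backs; the gripper's body (76 mm by 85 mm) begins 54 mm behind the grasp point. The pads swing forward as they close: fully open they stand 13 mm farther back than shut.
Start: joints at [-1.444, 0.053, 1.613, -0, 1.476, -0.119], TCP at [0.152, -0.606, 0.231] pointing down, gripper open.
Joint ranges: [-3.01, 3.01], [-1.01, 2.22], [0.06, 2.58], [-1.02, 4.17], [0.09, 2.62], [-3.14, 3.14]. Speed limits (rad/s): [2.57, 2.57, 3.14, 3.14, 3.14, 3.14].

INTERFACE

Orientations are given as a unit quaternion [w, x, y, z].
In Python, from plant import manip, eyes, job_done, models gives the robot as it stands.
- The arm moves only by the tool servo_tool, never from a script. Its argument "motion" is one flat list of numbers, 5 for each row, row after row: the opening, from -1 (shut) to 1 (fully open), then the shift along the tool's x, y, z normalised to -1 to 1, where 1 is 120 mm, then the turn about the tool's z normalised to -1 to 1, where 1 is 45 degrees. A call has 1 to 5 rows; each row is the pose to reach, as a shift and turn from the pose commanded when the call began, along the tool's axes at that moment; what a row does not reach only later rows make up. A row lasts 1/8 s, in which the tool goes at most 62.5 mm and 10.7 degrees, less where a joint would pass 70% of its speed; a pose out of reach is approached as far as the arm can. A call with a number of a shift or a turn outside -1 to 1 is refused whole. A call with a gripper value outside its range is refused whole. The fingers move at their own pace and stop on an object; the grip force is fixed at half the most. Time passes only in rows, so rows that repeat a pose let the fingers close. It gives the time, the measured TCP pose, the force, the opening and the grip force at its end, in the units of the state.
- manip.state(): the state, without advancing time (a new reading comes with each control period).
- eyes.grab_frame(name): name is "side" or "top" or "wrist"; returns (picture, depth): 420x560x3 uint8, red, green, blue; 420x560 float32, m along the optical axis (not along the pixel's ray), 0 where there is no reading.
- eyes.camera_params(name): a dict with "fov_y" (degrees; the focal length in pixels is half the picture's height over the tangent of half this angle, whatever the lens; pixels are square), "cx", "cy" (the principal point, pixels), "pose" (4x4, takes a point from camera to world coordinates); the wrist camera has in their place "T_tool_cam" (4x4, takes a point from camera to tool coordinates, whose origin is the TCP and whose axes are the flange's). Camera axes: x right, y up, looking along -z (the intrinsics and any distortion apply to the point x, -y, -z); pixel columns grow to the right and rows downward; lengths in m; the calibration is good to about 2 mm. A picture is of the moment at which its call begins: read the wrist's pose just before it. camera_params takes no time and is no camera call.
- job_done(): hands the job in; it is judged then, once.
Trained networks look in the newest picture that a camera, given by its name, has taken for a name from the list of things; names that differ only in an ending like _2 or _b are one class to them, and where a whole thing is asked for, a point or a joint stands for the part that bears it (a point fixed in the world has none). Each returns a list of dicts, best first, with "p" (0 to 1); they miss things now and then, are a little off and sometimes report something else, mostly with a low value. They report only what shows in the picture. A call takes as long as a camera call.
- models.regions_of(camera, label): "mask" (420x560 bool, what is visible of it) and "pixel" ([column, row] in pixels, amid what is visible of it).
The state is a dict: "time": time; "joint_pos": joint angles; "joint_vel": joint speeds; "joint_efforts": joint torques, N m; "tool_pos": TCP position; "tool_rot": TCP orientation; "contact_force": force on the tool from outside, world axes, zero at the start; "ft_torque": the same for the moment, N m; "gripper_width": opening from 0.0 (shut) to 1.0 (fully open); "grasp_force": force on a finger pad.
Only numpy, scipy, OpenCV 4.12 (cv2) and the standard library are available. Lean on these libraries where they do the work, as an engineer would, in place of code of your own. Each camera call takes 0.05 s, during which the arm holds its last target. There are 200 camera calls.

TASK

One of the three bolts in the blue clamp block has come loose: tap the head of each of the three firmly down until it stops, to find the one that sinks well down while the other two hardly give, with all caps still shut. Then take the loose bolt's yellow cap by its black tab, lift it to at least 45 degrees so that a spanner could get at the bolt, and finish while still holding it there, because the cap is sprung and falls shut. Leave the other two caps shut, and do not disturb the oilstone, plug gauge and marker lying around.

Things in the scene. Friction and masses are not known exactly. Their poses are not given: they have to be found in the camera images.
- clamp_block: blue cast block fixed on the bench, 160 mm deep (x) by 300 mm wide (y) and 40 mm high, with a flange at each end to 354 mm overall. Origin: centre of its underside; x points away from the robot at yaw 0, y to the left, z up. Three stations 90 mm apart along its y (left y = +90, middle 0, right -90 mm), each one bolt and one yellow hinged cap. Two bolts are tight and one is loose; they look alike until tapped, and any one may be the loose one.
- bolt_left_top (a point): centre of the top face of the left bolt's steel hex head (24 mm across flats, 16 mm high, on a 30 mm flange). At x = 0 of the block; 68 mm above the bench before it is tapped. It stands up through the window of its cap, its top 22 mm above the cap's plate, and goes down with the bolt.
- bolt_left (a joint): how far the left bolt has gone down, m. 0 at the start. A push of about 3 N moves it (no spring; it stays where it is left): a tight bolt stops firmly at about 0.0025, the loose one at about 0.008.
- cap_left_grip (a point): grasp point on the left cap's upright black grip tab, 10 mm below its top. The tab is 14 mm thick in the block's y (pinch it across that), 18 mm in x, and stands 36 mm above the cap's plate (top at z = 82 mm with the cap down); 58 mm to the robot's side of the bolt. It moves with the cap; pinched lightly (about 25 N), it can pivot between the fingers as the cap turns, so the hand need not tilt.
- cap_left_hinge (a point): middle of the left cap's hinge line, which runs along the block's y, 45 mm beyond the bolt and 45.5 mm above the bench; the grasp point lies 103 mm nearer the robot and 25.5 mm above this line with the cap down.
- cap_left (a joint): opening angle of the left cap, rad: 0 lies flat, grows as the tab side rises up and back over the hinge, stop at 1.4. The cap is a yellow plate 48 mm wide, 5 mm thick, with a 34 mm window round the bolt head; a spring (about 0.1 N m) and its weight close it as soon as it is let go.
- bolt_middle_top (a point): centre of the top face of the middle bolt's steel hex head (24 mm across flats, 16 mm high, on a 30 mm flange). At x = 0 of the block; 68 mm above the bench before it is tapped. It stands up through the window of its cap, its top 22 mm above the cap's plate, and goes down with the bolt.
- bolt_middle (a joint): how far the middle bolt has gone down, m. 0 at the start. A push of about 3 N moves it (no spring; it stays where it is left): a tight bolt stops firmly at about 0.0025, the loose one at about 0.008.
- cap_middle_grip (a point): grasp point on the middle cap's upright black grip tab, 10 mm below its top. The tab is 14 mm thick in the block's y (pinch it across that), 18 mm in x, and stands 36 mm above the cap's plate (top at z = 82 mm with the cap down); 58 mm to the robot's side of the bolt. It moves with the cap; pinched lightly (about 25 N), it can pivot between the fingers as the cap turns, so the hand need not tilt.
- cap_middle_hinge (a point): middle of the middle cap's hinge line, which runs along the block's y, 45 mm beyond the bolt and 45.5 mm above the bench; the grasp point lies 103 mm nearer the robot and 25.5 mm above this line with the cap down.
- cap_middle (a joint): opening angle of the middle cap, rad: 0 lies flat, grows as the tab side rises up and back over the hinge, stop at 1.4. The cap is a yellow plate 48 mm wide, 5 mm thick, with a 34 mm window round the bolt head; a spring (about 0.1 N m) and its weight close it as soon as it is let go.
- bolt_right_top (a point): centre of the top face of the right bolt's steel hex head (24 mm across flats, 16 mm high, on a 30 mm flange). At x = 0 of the block; 68 mm above the bench before it is tapped. It stands up through the window of its cap, its top 22 mm above the cap's plate, and goes down with the bolt.
- bolt_right (a joint): how far the right bolt has gone down, m. 0 at the start. A push of about 3 N moves it (no spring; it stays where it is left): a tight bolt stops firmly at about 0.0025, the loose one at about 0.008.
- cap_right_grip (a point): grasp point on the right cap's upright black grip tab, 10 mm below its top. The tab is 14 mm thick in the block's y (pinch it across that), 18 mm in x, and stands 36 mm above the cap's plate (top at z = 82 mm with the cap down); 58 mm to the robot's side of the bolt. It moves with the cap; pinched lightly (about 25 N), it can pivot between the fingers as the cap turns, so the hand need not tilt.
- cap_right_hinge (a point): middle of the right cap's hinge line, which runs along the block's y, 45 mm beyond the bolt and 45.5 mm above the bench; the grasp point lies 103 mm nearer the robot and 25.5 mm above this line with the cap down.
- cap_right (a joint): opening angle of the right cap, rad: 0 lies flat, grows as the tab side rises up and back over the hinge, stop at 1.4. The cap is a yellow plate 48 mm wide, 5 mm thick, with a 34 mm window round the bolt head; a spring (about 0.1 N m) and its weight close it as soon as it is let go.
- oilstone: two-tone brown oilstone, 42x125x22 mm, lying behind the block; origin: centre of its underside. Bystander.
- plug_gauge: black and white plug gauge, 22 mm thick, 114 mm long, lying behind the block; origin: centre of its underside. Bystander.
- marker: pale marker pen with a black cap, 13x128x15 mm, lying on the robot's side of the block; origin: centre of its underside. Bystander.

How it is judged:
On the way, in this order (a step that is already met when the one before it is completed fails the run):
1. all three bolts have been tapped down and the loose one has sunk, with all caps still shut (value of joint each of bolt_left, bolt_middle, bolt_right above 0.0012 m and value of joint any of bolt_left, bolt_middle, bolt_right above 0.0055 m and value of joint each of cap_left, cap_middle, cap_right below 0.1 rad), for 0.2 s.
2. the loose bolt's cap is lifted, the other two stay shut (((value of joint cap_left above 0.7 rad and value of joint bolt_left above 0.0055 m and value of joint each of cap_middle, cap_right below 0.1 rad) or (value of joint cap_middle above 0.7 rad and value of joint bolt_middle above 0.0055 m and value of joint each of cap_left, cap_right below 0.1 rad) or (value of joint cap_right above 0.7 rad and value of joint bolt_right above 0.0055 m and value of joint each of cap_left, cap_middle below 0.1 rad))), for 0.2 s.
At the end, for the whole second after the job is handed in: All three bolts have been tapped (each down more than 1.2 mm), the cap of the loose bolt (the one down more than 5.5 mm) is open more than 0.7 rad (40 degrees) and still (slower than 0.15 rad/s), held by the fingers with more than 0.4 N, and the other two caps are shut (under 0.1 rad) (value of joint each of bolt_left, bolt_middle, bolt_right above 0.0012 m and ((value of joint cap_left above 0.7 rad and value of joint bolt_left above 0.0055 m and value of joint each of cap_middle, cap_right below 0.1 rad) or (value of joint cap_middle above 0.7 rad and value of joint bolt_middle above 0.0055 m and value of joint each of cap_left, cap_right below 0.1 rad) or (value of joint cap_right above 0.7 rad and value of joint bolt_right above 0.0055 m and value of joint each of cap_left, cap_middle below 0.1 rad)) and contact force between the fingers and clamp_block above 0.4 N and velocity of joint cap_left between -0.15 and 0.15 rad/s and velocity of joint cap_middle between -0.15 and 0.15 rad/s and velocity of joint cap_right between -0.15 and 0.15 rad/s); the arm keeps its last pose, push and grip.
It fails at once if a cap is lifted (over 0.15 rad) whose bolt has not been found loose (down more than 5.5 mm) ((value of joint cap_left above 0.15 rad and value of joint bolt_left below 0.0055 m) or (value of joint cap_middle above 0.15 rad and value of joint bolt_middle below 0.0055 m) or (value of joint cap_right above 0.15 rad and value of joint bolt_right below 0.0055 m)).
It fails at once if the oilstone, plug gauge or marker is moved by more than 25 mm (distance of any of oilstone, plug_gauge, marker from where it was at the start of the episode above 0.025 m).
It also fails if it takes over 51 s, if anything falls off the work surface, if the arm or the gripper's body presses on something with over 40 N, if the wrist force passes 120 N, or if a joint passes its speed limit or range.

## Working session

There is one attempt and no reset: what is moved stays moved. The work goes in short steps, Python scripts to look and compute and a tool call to move; the robot and the scene stay as the last step left them, time stands still between calls to the robot, and variables do not carry over. Pictures are saved under pics/ and viewed, at most 10 in all, crops included, and the job is handed in when it is done.

Besides the shell and the picture viewer there is one more tool, called by a JSON object that holds its "name" and its "arguments". servo_tool: Moves the arm, as the interface text tells. Its arguments: {"type":"object","properties":{"motion":{"type":"array","items":{"type":"number","minimum":-1,"maximum":1}}},"required":["motion"]}

```bash
mkdir -p pics
cat > h.py <<'E'
import numpy as np, cv2
from plant import manip, eyes, job_done, models
from scipy.spatial.transform import Rotation as R
def toolT():
    s=manip.state(); T=np.eye(4); q=s["tool_rot"]
    T[:3,:3]=R.from_quat([q[1],q[2],q[3],q[0]]).as_matrix(); T[:3,3]=s["tool_pos"]; return T
def cam(name):
    T=toolT(); p=eyes.camera_params(name); im,d=eyes.grab_frame(name)
    P=p["pose"] if "pose" in p else T@np.array(p["T_tool_cam"])
    return im,d,p,np.array(P)
def cloud(d,p,P):
    f=d.shape[0]/2/np.tan(np.radians(p["fov_y"])/2)
    v,u=np.mgrid[:d.shape[0],:d.shape[1]]
    c=np.stack([(u-p["cx"])/f*d,-(v-p["cy"])/f*d,-d],-1)
    return c@P[:3,:3].T+P[:3,3]
E
python3 - <<'E'
from h import *
print({k:v for k,v in eyes.camera_params("top").items()}); print(eyes.camera_params("wrist"))
ims=[]
for n in("top","side"):
    im,d,p,P=cam(n); W=cloud(d,p,P); ims.append(im)
    for l in("clamp_block","bolt_left_top","bolt_middle_top","bolt_right_top","cap_left_grip","cap_middle_grip","cap_right_grip","oilstone","plug_gauge","marker"):
        for r in models.regions_of(n,l)[:3]:
            m=r["mask"]&(d>0); print(n,l,round(r["p"],2),np.round(r["pixel"]),m.sum(),np.round(np.median(W[m],0),3) if m.any() else None, np.round(np.percentile(W[m][:,2],95),3) if m.any() else None)
cv2.imwrite("pics/a.png",cv2.cvtColor(cv2.resize(np.vstack(ims),(800*560*1//800,600)) if 0 else ims[0],cv2.COLOR_RGB2BGR))
cv2.imwrite("pics/b.png",cv2.cvtColor(ims[1],cv2.COLOR_RGB2BGR))
print(manip.state()); print(toolT())
E
```

```text
{'fov_y': 57.969649789283864, 'cx': 281.8789123396273, 'cy': 210.10480638079062, 'pose': array([[-2.57951253e-02,  9.78407726e-01, -2.05068121e-01,
         4.46061469e-01],
       [-9.99667095e-01, -2.53608310e-02,  4.74625222e-03,
         6.26969032e-02],
       [-5.56928114e-04,  2.05122283e-01,  9.78736195e-01,
         9.10109273e-01],
       [ 0.00000000e+00,  0.00000000e+00,  0.00000000e+00,
         1.00000000e+00]])}
{'fov_y': 71.49251866707877, 'cx': 282.0123304981464, 'cy': 213.15062438078243, 'T_tool_cam': array([[ 5.47983148e-05,  9.49505779e-01,  3.13749538e-01,
         8.04083375e-02],
       [ 9.99999998e-01, -4.72754317e-05, -3.15857650e-05,
        -3.39176635e-04],
       [-1.51582216e-05,  3.13749539e-01, -9.49505780e-01,
        -1.43174714e-01],
       [ 0.00000000e+00,  0.00000000e+00,  0.00000000e+00,
         1.00000000e+00]])}
top clamp_block 0.72 [273. 247.] 746 [0.547 0.077 0.047] 0.081
top clamp_block 0.56 [274. 235.] 9898 [0.569 0.081 0.041] 0.062
top bolt_left_top 0.7 [233. 244.] 128 [0.553 0.165 0.068] 0.07
top bolt_middle_top 0.54 [237. 257.] 747 [0
[... 1875 characters left out ...]
564e-03, -3.93689096e+01, -3.70468783e+01,  3.28351938e-06,
        5.54063336e-04, -1.05568853e-05]), 'tool_pos': array([ 0.15208234, -0.60616984,  0.23128233]), 'tool_rot': array([-3.42056355e-05,  9.92456524e-01,  1.22597095e-01,  3.56021001e-07]), 'contact_force': array([-0.832592  , -0.19134043, -0.18310893]), 'ft_torque': array([0.05024482, 0.01672701, 0.03495357]), 'grasp_force': 0.0, 'gripper_width': 0.9990403029669146}
[[ 9.69939905e-01  2.43344574e-01 -7.68035236e-06  1.52082345e-01]
 [ 2.43344574e-01 -9.69939902e-01  6.79825064e-05 -6.06169837e-01]
 [ 9.09369382e-06 -6.78079178e-05 -9.99999998e-01  2.31282334e-01]
 [ 0.00000000e+00  0.00000000e+00  0.00000000e+00  1.00000000e+00]]
```

View pics/a.png

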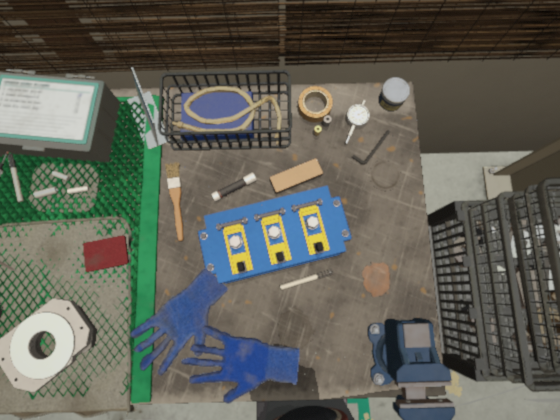

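View pics/b.png

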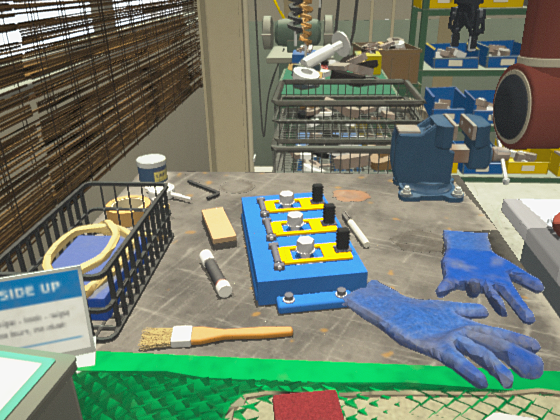

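The overview shows three bolts at about (235,242), (274,231) and (313,223), with black tabs on the robot's side. The block is yawed about 13°. A vise and a basket stand between the start pose and the block, so I'll check their heights.

Run:
```python
from h import *
im,d,p,P=cam("top"); W=cloud(d,p,P).reshape(-1,3)[d.ravel()>0]
im,d,p,P=cam("side"); W=np.vstack([W,cloud(d,p,P).reshape(-1,3)[d.ravel()>0]])
xs=np.arange(0,.85,.07); ys=np.arange(-.7,.25,.07)
print("x\\y",np.round(ys,2))
for x in xs: print(round(x,2),[ (lambda q: int(1000*q.max()) if len(q) else None)(W[(abs(W[:,0]-x-.035)<.035)&(abs(W[:,1]-y-.035)<.035)][:,2]) for y in ys])
```

```text
x\y [-0.7  -0.63 -0.56 -0.49 -0.42 -0.35 -0.28 -0.21 -0.14 -0.07  0.    0.07
  0.14  0.21]
0.0 [-787, -788, None, None, None, None, None, 2, 2, None, None, -695, -691, None]
0.07 [-793, 368, 349, None, None, None, None, 2, 9, 13, 11, 1, None, None]
0.14 [354, 369, 349, -4, None, 2, 162, 159, 51, 3, 395, 291, 17, 3]
0.21 [129, 130, 130, 124, None, 3, 163, 162, 146, 293, 395, 294, 28, 25]
0.28 [71, 76, 131, 129, None, 4, 160, 161, 126, 5, 26, 25, 33, 65]
0.35 [71, 78, 131, 126, None, 4, 143, 143, 31, 6, 6, 6, 33, 41]
0.42 [72, 95, 133, 129, None, 4, 5, 5, 5, 18, 17, 44, 83, 42]
0.49 [96, 84, 132, 129, None, 5, 5, 5, 44, 85, 84, 85, 86, 45]
0.56 [70, 80, 132, 126, None, 5, 5, 5, 42, 71, 70, 72, 71, 51]
0.63 [130, 130, 132, 126, None, 7, 5, 6, 26, 53, 56, 48, 44, 45]
0.7 [None, -800, None, None, None, 4, 5, 11, 13, 26, 26, 27, 25, 5]
0.77 [-786, -788, None, None, None, 5, 12, 12, 17, 31, 107, 108, 107, 107]
0.84 [-785, -789, None, None, None, 4, 59, 58, 32, 36, 107, 74, 79, 79]
```

{"name": "servo_tool", "arguments": {"motion": [-1,0.96,-0.935,0,0,-1,0.96,-0.935,0,0,-1,0.96,-0.935,0,0]}}

```text
time: 1.58
tool_pos: [0.2376, -0.4673, 0.2313]
tool_rot: [-0.0, 0.992, 0.123, 0.0]
contact_force: [0.0, -1.1, 0.7]
gripper_width: 0.382
grasp_force: 0.0
```

{"name": "servo_tool", "arguments": {"motion": [-1,0.96,-0.935,0,0,-1,0.96,-0.935,0,0,-1,0.96,-0.935,0,0]}}

```text
time: 1.95
tool_pos: [0.322, -0.3303, 0.2315]
tool_rot: [0.0, 0.992, 0.123, 0.0]
contact_force: [-0.1, -0.3, 0.7]
gripper_width: 0.002
grasp_force: 0.0
```

{"name": "servo_tool", "arguments": {"motion": [-1,0.96,-0.935,0,0,-1,0.96,-0.935,0,0,-1,0.96,-0.935,0,0]}}

```text
time: 2.33
tool_pos: [0.4063, -0.1933, 0.2316]
tool_rot: [0.0, 0.992, 0.124, 0.0]
contact_force: [0.5, -0.1, 0.4]
gripper_width: 0.004
grasp_force: 0.0
```

{"name": "servo_tool", "arguments": {"motion": [-1,0.96,-0.935,0,0,-1,0.96,-0.935,0,0,-1,0.96,-0.935,0,0]}}

```text
time: 2.7
tool_pos: [0.4907, -0.0563, 0.2315]
tool_rot: [-0.0, 0.992, 0.124, 0.0]
contact_force: [-0.1, -0.3, 0.9]
gripper_width: 0.001
grasp_force: 0.0
```

{"name": "servo_tool", "arguments": {"motion": [-1,0.96,-0.935,0,0,-1,0.96,-0.935,0,0,-1,0.96,-0.935,0,0,-1,0.96,-0.935,0,0]}}

```text
time: 3.2
tool_pos: [0.5748, 0.08, 0.231]
tool_rot: [-0.0, 0.992, 0.124, -0.0]
contact_force: [0.9, 0.5, -0.4]
gripper_width: -0.001
grasp_force: 0.0
```

```bash
cat >> h.py <<'E'
def fit(W,im):
    # bolt tops: grey pixels z~.068 ; tab tops: dark z~.082 
    out={}
    mx=im.max(-1).astype(int); mn=im.min(-1).astype(int); z=W[...,2]
    for n,m in(("bolt",(z>.056)&(z<.073)&(mx-mn<40)&(mx>90)),("tab",(z>.077)&(z<.09)&(mx<90))):
        k,l,st,c=cv2.connectedComponentsWithStats(m.astype(np.uint8))
        for i in range(1,k):
            if st[i,4]>150: q=W[l==i]; print(n,st[i,4],np.round(c[i]),np.round(np.median(q,0),4),np.round((q.min(0)+q.max(0))/2,4))
E
python3 - <<'E'
from h import *
im,d,p,P=cam("wrist"); W=cloud(d,p,P); fit(W,im); print(toolT(),manip.state()["contact_force"],manip.state()["time"])
m=(im[...,2]>100)&(im[...,0]<80)&(abs(W[...,2]-.04)<.006)
print(cv2.minAreaRect(W[m][:,:2].astype(np.float32)*1000), m.sum())
cv2.imwrite("pics/c.png",cv2.cvtColor(im,cv2.COLOR_RGB2BGR))
E
```

```text
bolt 482 [201. 192.] [0.5564 0.1657 0.0685] [0.5548 0.1664 0.0634]
bolt 440 [283. 194.] [0.5759 0.0792 0.0685] [0.5743 0.0792 0.0635]
bolt 472 [364. 197.] [ 0.5947 -0.0064  0.0686] [ 0.594  -0.0079  0.0635]
tab 205 [201. 247.] [0.4992 0.1532 0.0818] [0.4975 0.1537 0.0812]
tab 171 [281. 248.] [0.5196 0.067  0.0823] [0.5191 0.0671 0.0805]
[[ 9.69508721e-01  2.45055559e-01 -7.83385688e-04  5.74285254e-01]
 [ 2.45055321e-01 -9.69509019e-01 -3.88449871e-04  7.87323255e-02]
 [-8.54691290e-04  1.84632706e-04 -9.99999618e-01  2.31024393e-01]
 [ 0.00000000e+00  0.00000000e+00  0.00000000e+00  1.00000000e+00]] [0.36174376 0.11393801 0.0613972 ] 3.25
((461.9964599609375, 212.43118286132812), (178.2350616455078, 457.01263427734375), 56.331661224365234) 5803
```

View pics/c.png

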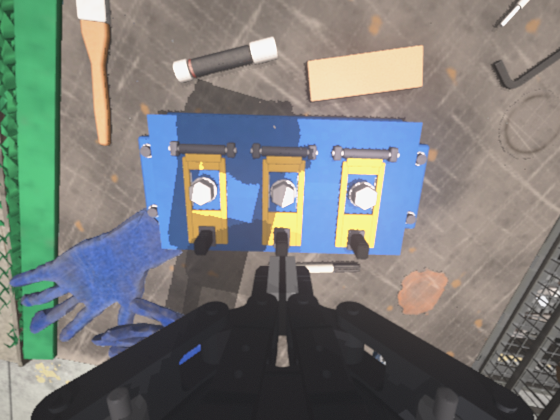

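The wrist view shows three bolts at (203,192), (284,194) and (363,197), with the tabs below them and the closed fingers clear of everything. The middle bolt is directly below the TCP, so I tap it first.

{"name": "servo_tool", "arguments": {"motion": [-1,0,0,0.5,0.03,-1,0,0,1,0.03,-1,0,0,1,0.03]}}

```text
time: 3.62
tool_pos: [0.5693, 0.0768, 0.1055]
tool_rot: [-0.0, 0.994, 0.11, -0.006]
contact_force: [-0.9, 0.5, 0.3]
gripper_width: -0.001
grasp_force: 0.0
```

{"name": "servo_tool", "arguments": {"motion": [-1,0,0,0.3,0,-1,0,0,0.32,0,-1,0,0,0.34,0,-1,0,0,0.36,0,-1,0,0,0.36,0]}}

```text
time: 4.25
tool_pos: [0.5749, 0.0781, 0.0693]
tool_rot: [0.0, 0.994, 0.111, 0.001]
contact_force: [-0.4, 0.2, 0.3]
gripper_width: -0.002
grasp_force: 0.0
```

{"name": "servo_tool", "arguments": {"motion": [-1,0,0,0.01,0,-1,0,0,0.02,0,-1,0,0,0.03,0,-1,0,0,0.04,0,-1,0,0,0.04,0]}}

```text
time: 4.88
tool_pos: [0.5749, 0.0781, 0.0654]
tool_rot: [0.0, 0.994, 0.111, 0.0]
contact_force: [-3.0, -0.9, 10.9]
gripper_width: -0.001
grasp_force: 5.5
```

{"name": "servo_tool", "arguments": {"motion": [-1,0,0,0.01,0,-1,0,0,0.02,0,-1,0,0,0.025,0,-1,0,0,0.025,0]}}

```text
time: 5.38
tool_pos: [0.575, 0.0781, 0.0652]
tool_rot: [0.0, 0.994, 0.111, -0.0]
contact_force: [-12.0, -0.8, 25.8]
gripper_width: 0.002
grasp_force: 12.6
```

{"name": "servo_tool", "arguments": {"motion": [-1,0,0,-0.25,0,-1,0,0.36,-0.25,0,-1,0,0.728,-0.25,0,-1,0,0.728,-0.15,0,-1,0,0.728,-0.06,0]}}

```text
time: 6.0
tool_pos: [0.5929, -0.0069, 0.0662]
tool_rot: [-0.0, 0.994, 0.111, -0.001]
contact_force: [0.0, -1.5, 1.6]
gripper_width: 0.005
grasp_force: 1.4
```

{"name": "servo_tool", "arguments": {"motion": [-1,0,0,0,0,-1,0,0,0.01,0,-1,0,0,0.02,0,-1,0,0,0.04,0,-1,0,0,0.04,0]}}

```text
time: 6.62
tool_pos: [0.5937, -0.0069, 0.0629]
tool_rot: [-0.0, 0.994, 0.111, 0.0]
contact_force: [0.8, 0.7, 0.7]
gripper_width: -0.001
grasp_force: 0.4
```

{"name": "servo_tool", "arguments": {"motion": [-1,0,0,0.01,0,-1,0,0,0.02,0,-1,0,0,0.025,0,-1,0,0,0.025,0]}}

```text
time: 7.12
tool_pos: [0.5937, -0.007, 0.06]
tool_rot: [-0.0, 0.994, 0.111, 0.0]
contact_force: [-0.4, 2.5, 3.7]
gripper_width: 0.001
grasp_force: 2.0
```

{"name": "servo_tool", "arguments": {"motion": [-1,0,0,0.01,0,-1,0,0,0.02,0,-1,0,0,0.025,0,-1,0,0,0.025,0]}}

```text
time: 7.62
tool_pos: [0.5939, -0.007, 0.0599]
tool_rot: [-0.0, 0.994, 0.111, -0.0]
contact_force: [-8.7, 2.4, 17.9]
gripper_width: 0.001
grasp_force: 9.3
```

The right bolt sank about 8 mm to a firm stop, so it is the loose one. Next I tap the left bolt.

{"name": "servo_tool", "arguments": {"motion": [-1,0,0,-0.35,0,-1,0,-0.37,-0.35,0,-1,0,-0.74,-0.35,0]}}

```text
time: 8.0
tool_pos: [0.574, 0.0796, 0.099]
tool_rot: [0.0, 0.994, 0.11, 0.001]
contact_force: [-0.2, -0.1, 1.0]
gripper_width: 0.001
grasp_force: 0.0
```

{"name": "servo_tool", "arguments": {"motion": [-1,0,-0.37,0,0,-1,0.01,-0.735,0,0,-1,0.01,-0.735,0.1,0,-1,0.01,-0.735,0.22,0,-1,0.01,-0.735,0.22,0]}}

```text
time: 8.62
tool_pos: [0.5542, 0.1644, 0.0697]
tool_rot: [0.0, 0.994, 0.11, -0.002]
contact_force: [0.0, 0.4, 0.0]
gripper_width: -0.003
grasp_force: 0.0
```

{"name": "servo_tool", "arguments": {"motion": [-1,0,0,0.02,0,-1,0,0,0.03,0,-1,0,0,0.04,0,-1,0,0,0.05,0,-1,0,0,0.06,0]}}

```text
time: 9.25
tool_pos: [0.5561, 0.1656, 0.0656]
tool_rot: [0.0, 0.994, 0.111, 0.0]
contact_force: [-0.6, -1.7, 2.7]
gripper_width: -0.003
grasp_force: 1.2
```

{"name": "servo_tool", "arguments": {"motion": [-1,0,0,0.01,0,-1,0,0,0.02,0,-1,0,0,0.02,0]}}

```text
time: 9.62
tool_pos: [0.5563, 0.1657, 0.0653]
tool_rot: [0.0, 0.994, 0.111, 0.0]
contact_force: [-6.9, -3.1, 14.1]
gripper_width: 0.0
grasp_force: 7.0
```

Left and middle are both tight. I move above the right tab, open the gripper halfway and check from close up.

{"name": "servo_tool", "arguments": {"motion": [-1,0,0,-0.4,0,-1,0,0.2,-0.7,0,-1,0,0.7,-0.7,0,0,0,0.74,-0.7,0]}}

```text
time: 10.12
tool_pos: [0.5761, 0.0767, 0.1473]
tool_rot: [0.0, 0.994, 0.109, 0.001]
contact_force: [0.1, 0.7, -0.2]
gripper_width: 0.201
grasp_force: 0.0
```

{"name": "servo_tool", "arguments": {"motion": [0,-0.25,0.4,0,0,0,-0.486,0.733,0,0,0,-0.486,0.733,0,0,0,-0.486,0.733,0,0]}}

```text
time: 10.62
tool_pos: [0.5376, -0.0187, 0.1463]
tool_rot: [-0.0, 0.994, 0.111, -0.0]
contact_force: [-0.0, 0.1, -0.1]
gripper_width: 0.5
grasp_force: 0.0
```

Run:
```python
from h import *
im,d,p,P=cam("wrist"); W=cloud(d,p,P); fit(W,im); print(toolT(),manip.state()["gripper_width"])
cv2.imwrite("pics/d.png",cv2.cvtColor(im,cv2.COLOR_RGB2BGR))
```

```text
bolt 1160 [ 52. 148.] [0.5558 0.1636 0.0658] [0.5546 0.166  0.0624]
bolt 996 [169. 148.] [0.5752 0.0775 0.0659] [0.5744 0.0785 0.0622]
bolt 841 [286. 148.] [ 0.5942 -0.0086  0.0606] [ 0.5937 -0.0085  0.0592]
tab 470 [ 53. 227.] [0.4997 0.1519 0.0818] [0.4991 0.1534 0.0805]
tab 431 [170. 227.] [0.5196 0.0651 0.082 ] [0.5181 0.0656 0.0807]
tab 391 [285. 227.] [ 0.539  -0.0205  0.082 ] [ 0.5376 -0.0207  0.0807]
tab 183 [405. 414.] [ 0.371  -0.1791  0.0797] [ 0.3746 -0.1834  0.0835]
[[ 9.75190960e-01  2.21365099e-01 -2.91583909e-04  5.37804859e-01]
 [ 2.21365258e-01 -9.75190693e-01  7.31411977e-04 -1.84099138e-02]
 [-1.22440829e-04 -7.77812894e-04 -9.99999690e-01  1.46386662e-01]
 [ 0.00000000e+00  0.00000000e+00  0.00000000e+00  1.00000000e+00]] 0.5029185224536997
```

View pics/d.png

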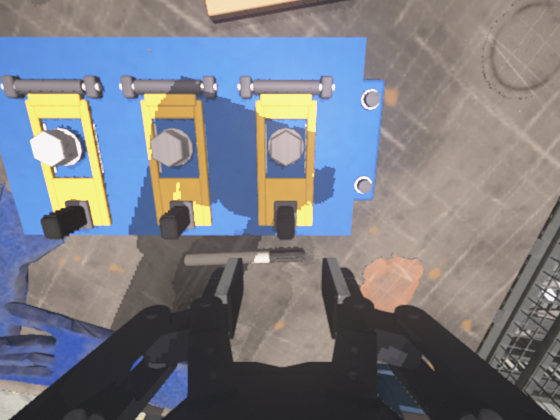

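The close view shows all caps shut. The right bolt head at (286,148) is about 5 mm lower than the other two, and its tab at (285,225) lies between the open fingers. Now I go down and grip.

{"name": "servo_tool", "arguments": {"motion": [0,0,0.017,0.35,0,0,0,0.017,0.6,0,0,0,0.017,0.762,0,0,0,0.017,0.762,0]}}

```text
time: 11.18
tool_pos: [0.5372, -0.0205, 0.0536]
tool_rot: [-0.001, 0.994, 0.111, -0.002]
contact_force: [-0.0, -0.4, 0.9]
gripper_width: 0.499
grasp_force: 0.0
```

{"name": "servo_tool", "arguments": {"motion": [-1,0,0,0,0,-1,0,0,0,0,-1,0,0,0,0,-1,0,0,0,0]}}

```text
time: 11.68
tool_pos: [0.5393, -0.0211, 0.0566]
tool_rot: [-0.0, 0.994, 0.111, 0.001]
contact_force: [-0.4, 5.2, 5.6]
gripper_width: 0.152
grasp_force: 61.2
```

{"name": "servo_tool", "arguments": {"motion": [-1,0.022,0,-0.074,0,-1,0.05,0,-0.146,0,-1,0.084,0,-0.215,0,-1,0.124,0,-0.281,0,-1,0.17,0,-0.343,0]}}

```text
time: 12.3
tool_pos: [0.5568, -0.017, 0.0948]
tool_rot: [-0.0, 0.994, 0.111, -0.002]
contact_force: [3.5, 1.6, -10.5]
gripper_width: 0.15
grasp_force: 58.4
```

{"name": "servo_tool", "arguments": {"motion": [-1,0.073,0,-0.08,0,-1,0.155,0,-0.15,0,-1,0.245,0,-0.21,0,-1,0.342,0,-0.258,0,-1,0.413,0,-0.285,0]}}

```text
time: 12.92
tool_pos: [0.6067, -0.0058, 0.1309]
tool_rot: [-0.0, 0.994, 0.111, -0.001]
contact_force: [-3.1, 0.8, -8.1]
gripper_width: 0.146
grasp_force: 58.4
```

{"name": "servo_tool", "arguments": {"motion": [-1,0,0,0,0,-1,0,0,0,0,-1,0,0,0,0,-1,0,0,0,0]}}

```text
time: 13.42
tool_pos: [0.6065, -0.0059, 0.1307]
tool_rot: [-0.0, 0.994, 0.111, 0.0]
contact_force: [-1.2, 1.2, -7.0]
gripper_width: 0.147
grasp_force: 59.6
```

Run:
```python
from h import *
a=cam("side")[0]; b=cam("wrist")[0]
print(manip.state()["time"],manip.state()["grasp_force"],manip.state()["tool_pos"])
o=np.hstack([cv2.resize(a[130:330,160:400],(400,333)),cv2.resize(b,(400,333))])
cv2.imwrite("pics/e.png",cv2.cvtColor(o,cv2.COLOR_RGB2BGR))
```

```text
13.525 59.55613195896149 [ 0.60649068 -0.0059123   0.13072545]
```

View pics/e.png

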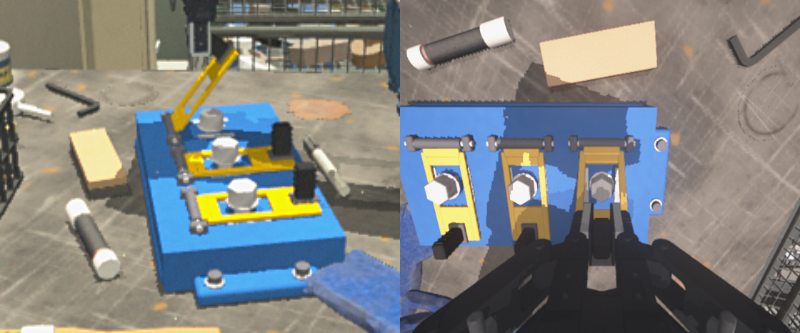

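The picture shows the right cap held open at about 55–57° (plate from about (180,130) to (235,55)). The other two caps are shut and the bystanders have not moved.

```bash
python3 -c "
from plant import job_done; print(job_done())"
```

```text
the job is handed in; nothing more can be done
None
```

The right bolt was the loose one: it sank about 8 mm, against about 2.6 mm for the left and middle. I handed the job in with the right cap held open at roughly 55°, the other two caps shut and the bystanders unmoved; no verdict came back.

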